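# Vent the air line and set the throttle valve two turns open

### The job

Set the air flow for the bench: first press the hinged pedal of the vent valve right down to its stop to relieve the line and let it spring back up. Then turn the throttle valve's handwheel clockwise (seen from above) to its closed stop, and back it off exactly two full turns anticlockwise. Finish still gripping the wheel's upright crank handle between the fingers, holding the wheel still there, and leave the loose things round about where they are.

Things in the scene. Friction and masses are not known exactly. Their poses are not given: they have to be found in the camera images.
- pedal_pad (a point): Press here: upper face of the vent pedal, midway across, 23 mm from its free edge; about 61 mm above the bench at rest, 35 mm when fully down. The pedal is a bare steel plate 64 x 120 mm with black ribs near the free end, sloping up from its hinge. At rest z is vertical and x points level from free end to hinge.
- pedal_hinge (a point): Middle of the pedal's hinge pin, 30 mm above the bench; the press point is 95 mm from it, on its own -x side. It stands on an aluminium foot plate 150 x 84 mm fixed to the bench.
- vent_pedal (a joint): Angle of the vent pedal: 0 up at rest, 0.28 rad fully down at its stop. A spring brings it back; at the press point it takes about 3 N to start it and 10 N to bring it to its stop, a rubber buffer that gives a few mm under more.
- valve_axis (a point): On the vertical axis of the throttle valve's handwheel, mid-rim, 79 mm above the bench. Dark steel wheel, three spokes, 101 mm outside diameter (top of rim 85 mm, of hub nut 92 mm above the bench), on a steel valve body on a 100 x 80 mm foot plate fixed to the bench. Valve and vent pedal may stand either way round, left or right, and turned.
- handle_grip (a point): Centre of the upright black crank handle on the wheel's rim: round sleeve 18 mm in diameter, 90 to 136 mm above the bench; this point is 116 mm above the bench and 45 mm from the wheel's axis. The sleeve spins freely on its pin, so a gripper can keep its own heading while it carries it round the circle.
- wheel (a joint): Angle of the handwheel: 0 at the closed stop, growing as it is opened anticlockwise seen from above; one turn is 6.28 rad, the open end is at 20.4. Starts between 1.5 and 5. It stays where it is left; 1 to 2 N at the handle turns it. The closed stop is firm with a slightly soft seat: the handle gives a few mm at 10 to 20 N and goes no further.
- handle: The same crank handle sleeve; origin at its lower end, 90 mm above the bench, z up.
- spool: Loose bystander: spool of solder wire, standing, 74 x 62 x 76 mm, origin under its centre.
- board: Loose bystander: green circuit board with components, 110 x 135 x 28 mm, lying flat.
- tweezers: Loose bystander: steel tweezers, 121 mm long, 9 mm high, lying flat.
- syringe: Loose bystander: clear plastic syringe, 119 mm long, 17 mm high, lying flat.
There are look-alikes about, which are no part of the job. What is shaped like the part that bears valve_axis but green or yellow is not meant.

How it is judged:
By the outcome, as a careful person would: the job done as asked, in the order asked, and still so for the second after the job is handed in, while the arm keeps its last pose, push and grip.
It also fails if it takes over 67 s, if anything falls off the work surface, if the arm or the gripper's body presses on something with over 40 N, if the wrist force passes 120 N, or if a joint passes its speed limit or range.

### The arm

A 6-joint arm with a two-finger parallel gripper is mounted at the origin on a cart in front of the work surface, level with it; the furniture and walls round the work are solid. World frame = base frame: x ahead of the robot, y to its left, z up, the work surface at z = 0. Lengths are in m, angles in rad, forces in N, time in s.
With the tool pointing down it reaches from about 0.35 to 1 m from the base axis. Payload 7.1 kg.
Tool frame: the origin (TCP) lies on the centre line of the jaws, within the pads' length; the fingertips stand 11 mm ahead of it and the grasp point (between the pads) lies 8 mm behind it (env.tip_extent is the distance from the TCP to the fingertips, in m); z points along the fingers, x is the direction in which the jaws open and shut, and the axes are right-handed (so a half turn about z gives the same grasp; the last joint's range is limited). The gripper opens to 85 mm and grips with 20 to 120 N. Pads are 22 mm wide; open, the fingers measure 114 mm over their backs; the gripper's body (76 mm by 85 mm) begins 54 mm behind the grasp point. The pads swing forward as they close: fully open they stand 13 mm farther back than shut.
Start: joints at [-1.228, 0.423, 1.63, -0, 1.089, -0.019], TCP at [0.221, -0.585, 0.203] pointing down, gripper open.
Joint ranges: [-3, 3], [-0.9, 2.11], [0.09, 2.58], [-1.31, 4.45], [0.11, 2.69], [-2.54, 2.54]. Speed limits (rad/s): [2.39, 2.39, 3.01, 3.14, 3.14, 3.14].

### API

Orientations are given as a unit quaternion [x, y, z, w].
In Python, from station import env gives the robot as it stands. The module is installed in compiled form; this text tells all that it offers. Calls block until the motion is done:
- env.reach(position, orientation): joint-space move of the TCP to a pose.
- env.line_to(position, attitude=None, feed=0.15): straight line of the TCP; attitude=None keeps the orientation; feed is the mean speed in m/s.
- env.set_joints(angles): joint-space move.
- env.open() and env.close(strength=None): open the fingers fully, or close them until they stop; strength is the grip in N (None keeps the last).
- env.pause(seconds).
- env.solve_ik(position, orientation): joint angles nearest the present ones, or None.
- env.sense(): the state.
- env.grab_frame(name): name is "scene" or "top" or "wrist"; returns the picture (480x640x3 uint8, blue, green, red); there is no depth.
- env.camera_params(name): a dict with "fx", "fy", "cx", "cy" (pixels), "eye" and "rotation" of the camera in the world; the wrist camera has in their place "tool_from_camera" (4x4, takes a point from camera to tool coordinates, whose origin is the TCP and whose axes are the tool frame's). Camera axes: x right, y down, z forward; pixel columns grow to the right and rows downward; lengths in m; the calibration is good to about 2 mm. A picture is of the moment at which its call begins: read the wrist's pose just before it. camera_params takes no time and is no camera call.
A pose or a line that the arm cannot do raises env.Unreachable and nothing moves.
- env.job_done(): hands the job in, once; it reports no verdict.
Trained networks look in the newest picture that a camera, given by its name, has taken for a name from the list of things; names that differ only in an ending like _2 or _b are one class to them, and where a whole thing is asked for, a point or a joint stands for the part that bears it (a point fixed in the world has none). Each returns a list of dicts, best first, with "conf" (0 to 1); they miss things now and then, are a little off and sometimes report something else, mostly with a low value. They report only what shows in the picture. A call takes as long as a camera call. They do not tell look-alikes from the thing itself.
- env.boxes_of(camera, target): "location" ([x, y, z] in m, in world coordinates, good to about 4 mm: the middle of the surface that is visible of it).
The state is a dict: "clock": time; "qpos": joint angles; "joint_velocities": joint speeds; "joint_efforts": joint torques, N m; "position": TCP position; "tcp_rot": TCP orientation; "ft_force": force on the tool from outside, world axes, zero at the start; "torque": the same for the moment, N m; "opening": opening from 0.0 (shut) to 1.0 (fully open).
Only numpy, scipy, OpenCV 4.12 (cv2) and the standard library are available. Lean on these libraries where they do the work, as an engineer would, in place of code of your own. Each camera call takes 0.05 s, during which the arm holds its last target.

## Working session

There is one attempt and no reset: what is moved stays moved. The work goes in short steps, each a Python script; the robot and the scene stay as the last script left them, time stands still between calls to the robot, and variables do not carry over. Pictures are saved under pics/ and viewed, and the job is handed in when it is done.

```bash
mkdir -p pics; ls; python3 - <<'E'
from station import env
import cv2
s=env.sense();print(s)
for n in("scene","top"):
    im=env.grab_frame(n);cv2.imwrite(f"pics/{n}0.png",im)
    for t in("valve_axis","handle_grip","handle","pedal_pad","pedal_hinge","vent_pedal","wheel"):
        try: print(n,t,[(round(d['conf'],2),[round(float(v),3) for v in d['location']]) for d in env.boxes_of(n,t)])
        except Exception as e: print(n,t,repr(e))
    print(env.camera_params(n))
print(env.sense()['clock'])
E
```

```text
pics
{'clock': 0.0, 'qpos': array([-1.22799937e+00,  4.23859900e-01,  1.63069153e+00, -7.23309801e-06,
        1.08859461e+00, -1.90133436e-02]), 'joint_velocities': array([-0.00014358, -0.00152455, -0.00064884,  0.00074875,  0.00026649,
        0.00157194]), 'joint_efforts': array([-9.23319240e-04, -5.57392752e+01, -2.81740433e+01, -1.66985983e-04,
        7.36474874e-03, -7.28446764e-06]), 'position': array([ 0.22104554, -0.58397386,  0.20233322]), 'tcp_rot': array([ 8.22791052e-01, -5.68343454e-01, -6.32418363e-04, -4.50900023e-04]), 'ft_force': array([ 0.03656093, -0.56127342, -0.50163356]), 'torque': array([0.00574024, 0.00754023, 0.00169867]), 'opening': 1.0013385102744095}
scene valve_axis [(0.94, [0.652, 0.542, 0.042]), (0.83, [0.466, 0.139, 0.053]), (0.79, [0.379, 0.433, 0.076]), (0.66, [0.379, -0.286, 0.042])]
scene handle_grip [(0.67, [0.619, 0.542, 0.122]), (0.62, [0.479, 0.089, 0.123]), (0.59, [0.351, -0.275, 0.119]), (0.56, [0.48, 0.131, 0.085]), (0.46, [0.347, 0.44, 0.12])]
scene handle [(0.47, [0.621, 0.54, 0.125]), (0.43, [0.355, 0.439, 0.124])]
scene pedal_pad [(0.8
[... 622 characters left out ...]
.083])]
top handle_grip [(0.56, [0.355, 0.428, 0.136]), (0.46, [0.475, 0.087, 0.132])]
top handle [(0.6, [0.351, -0.274, 0.141]), (0.55, [0.622, 0.533, 0.129])]
top pedal_pad [(0.92, [0.526, -0.16, 0.051])]
top pedal_hinge [(0.87, [0.532, -0.158, 0.039]), (0.17, [0.386, 0.297, 0.018])]
top vent_pedal [(0.88, [0.527, -0.163, 0.048])]
top wheel [(0.97, [0.391, -0.296, 0.083]), (0.95, [0.396, 0.422, 0.084]), (0.89, [0.671, 0.534, 0.084]), (0.55, [0.473, 0.133, 0.086])]
{'fx': 506.5250993202004, 'fy': 506.5250993202004, 'cx': 323.593200464229, 'cy': 240.67751123585134, 'eye': array([0.34771797, 0.10182059, 1.38886259]), 'rotation': array([-0.69843404,  0.71098862, -0.04958988,  0.06500704])}
0.8
```

View pics/scene0.png

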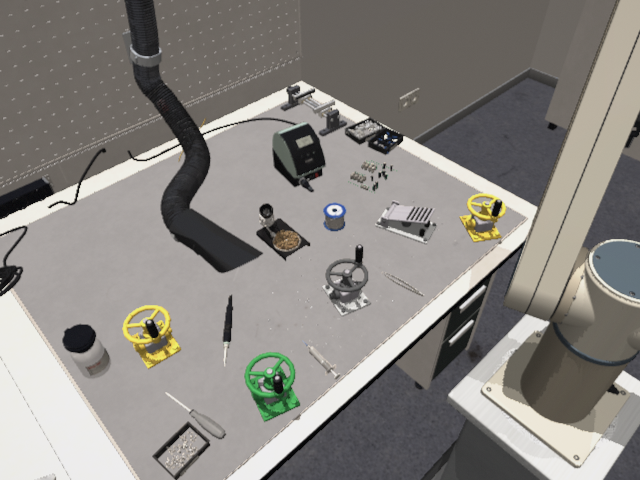

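View pics/top0.png

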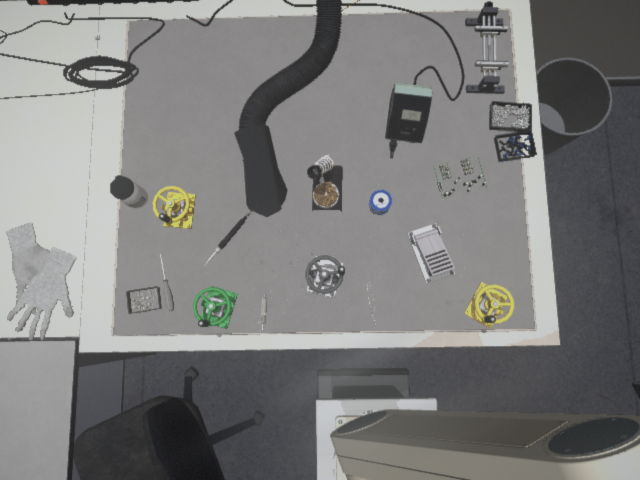

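Wheel candidates: the dark one at scene (347,277) / top (325,274), green at scene (270,378), yellow at scene (149,330) and yellow at scene (486,210). I choose the dark steel one. There is only one pedal, at scene (407,220) / top (431,251). Next I check both in a close crop.

```bash
python3 - <<'E'
import cv2,numpy as np
s=cv2.imread('pics/scene0.png');t=cv2.imread('pics/top0.png')
a=cv2.resize(s[185:255,360:450],(450,350),interpolation=3)
b=cv2.resize(t[215:285,400:465],(325,350),interpolation=3)
c=cv2.resize(s[235:315,305:405],(400,320),interpolation=3)[:250]
d=cv2.resize(t[245:305,295:355],(375,375),interpolation=3)[:250]
cv2.imwrite('pics/crop0.png',np.vstack([np.hstack([a,b]),np.hstack([c,d])]))
E
```

```text
(no output)
```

View pics/crop0.png

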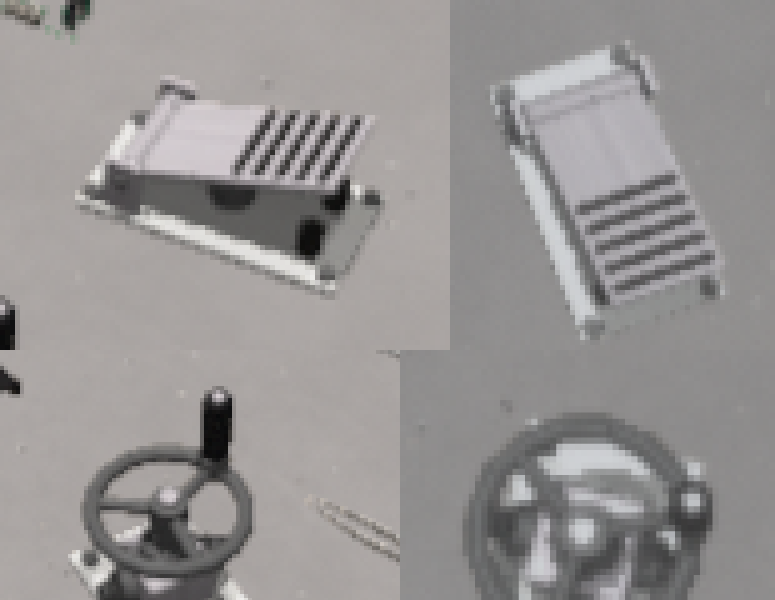

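The crops confirm it: dark wheel with the crank handle at its upper right (scene (358,253), top (339,267)). The pedal's ribbed free end faces the robot, with its free edge at top (432,275)-(454,267) and its hinge end at top (413,238)-(436,230). Next I triangulate.

```bash
cat > h.py <<'E'
from station import env
import numpy as np, cv2
from scipy.spatial.transform import Rotation as R
def ray(cp,u,v):
    d=np.array([(u-cp['cx'])/cp['fx'],(v-cp['cy'])/cp['fy'],1.])
    return cp['eye'],R.from_quat(cp['rotation']).apply(d) if np.size(cp['rotation'])==4 else cp['rotation']@d
def atz(cp,u,v,z):
    o,d=ray(cp,u,v); return o+d*(z-o[2])/d[2]
def proj(cp,p):
    q=R.from_quat(cp['rotation']).inv().apply(np.asarray(p)-cp['eye']); return cp['fx']*q[...,0]/q[...,2]+cp['cx'],cp['fy']*q[...,1]/q[...,2]+cp['cy']
def wristcp(s):
    c=dict(env.camera_params('wrist')); T=np.array(c['tool_from_camera']); Rt=R.from_quat(s['tcp_rot'])
    c['eye']=Rt.apply(T[:3,3])+s['position']; c['rotation']=(Rt*R.from_matrix(T[:3,:3])).as_quat(); return c
def down(yaw): # tool z down, tool x at heading yaw
    c,s_=np.cos(yaw),np.sin(yaw)
    return R.from_matrix(np.array([[c,s_,0],[s_,-c,0],[0,0,-1]])).as_quat()
E
python3 - <<'E'
from h import *
t=env.camera_params('top');s=env.camera_params('scene')
fz=.068
print('free',atz(t,432.4,275,fz),atz(t,453.6,266.6,fz))
print('hinge',atz(t,413,238,.032),atz(t,436,230,.032))
print('scene free',atz(s,360+372/5,185+115/5,fz),atz(s,360+340/5,185+185/5,fz))
print('handle top t',atz(t,295+690/6.25,245+(495-350)/6.25,.136),'scene',atz(s,305+217/4,235+(395-350)/4,.136))
print(env.tip_extent, env.camera_params('wrist'))
import itertools
q0=env.sense()['qpos']
for y in np.arange(-3,3.1,.5):
    for p in ([.50,-.17,.2],[.47,.1,.2]): 
        q=env.solve_ik(p,down(y)); print(round(y,1),p, None if q is None else np.round(q,2))
E
```

```text
free [ 0.46817534 -0.15261347  0.068     ] [ 0.48909635 -0.20868833  0.068     ]
hinge [ 0.57267693 -0.11236318  0.032     ] [ 0.59341864 -0.17542125  0.032     ]
scene free [ 0.48628826 -0.20552083  0.068     ] [ 0.46400672 -0.15099396  0.068     ]
handle top t [ 0.48003776 -0.07384955  0.136     ] scene [0.48196269 0.08856491 0.136     ]
0.011 {'fx': 427.9619722995468, 'fy': 427.9619722995468, 'cx': 324.5715707546889, 'cy': 235.40259474766486, 'tool_from_camera': array([[ 9.99999911e-01, -1.47891672e-04,  3.96135350e-04,
        -2.48398611e-04],
       [ 2.34352250e-05,  9.54785274e-01,  2.97296283e-01,
        -7.65074501e-02],
       [-4.22191843e-04, -2.97296247e-01,  9.54785192e-01,
        -1.70919756e-01],
       [ 0.00000000e+00,  0.00000000e+00,  0.00000000e+00,
         1.00000000e+00]])}
-3.0 [0.5, -0.17, 0.2] None
-3.0 [0.47, 0.1, 0.2] None
-2.5 [0.5, -0.17, 0.2] [-0.35  0.29  1.85 -0.    1.01  2.15]
-2.5 [0.47, 0.1, 0.2] None
-2.0 [0.5, -0.17, 0.2] [-0.35  0.29  1.85 -0.    1.01  1.65]
-2.0 [0.47, 0.1, 0.2] [ 0.18  0.21  1.94 -0.    0.98  2.18]
-1.5 [0.5, -0.17, 0.2] [
[... 372 characters left out ...]
9  1.85 -0.    1.01 -0.35]
0.0 [0.47, 0.1, 0.2] [ 0.18  0.21  1.94 -0.    0.98  0.18]
0.5 [0.5, -0.17, 0.2] [-0.35  0.29  1.85 -0.    1.01 -0.85]
0.5 [0.47, 0.1, 0.2] [ 0.18  0.21  1.94 -0.    0.98 -0.32]
1.0 [0.5, -0.17, 0.2] [-0.35  0.29  1.85 -0.    1.01 -1.35]
1.0 [0.47, 0.1, 0.2] [ 0.18  0.21  1.94 -0.    0.98 -0.82]
1.5 [0.5, -0.17, 0.2] [-0.35  0.29  1.85 -0.    1.01 -1.85]
1.5 [0.47, 0.1, 0.2] [ 0.18  0.21  1.94 -0.    0.98 -1.32]
2.0 [0.5, -0.17, 0.2] [-0.35  0.29  1.85 -0.    1.01 -2.35]
2.0 [0.47, 0.1, 0.2] [ 0.18  0.21  1.94 -0.    0.98 -1.82]
2.5 [0.5, -0.17, 0.2] None
2.5 [0.47, 0.1, 0.2] [ 0.18  0.21  1.94 -0.    0.98 -2.32]
3.0 [0.5, -0.17, 0.2] None
3.0 [0.47, 0.1, 0.2] None
```

```bash
python3 - <<'E'
from h import *
yaw=.345-np.pi/2
env.close(30)
env.reach([.4975,-.172,.22],down(yaw))
env.pause(.2)
s=env.sense(); im=env.grab_frame('wrist'); cv2.imwrite('pics/w1.png',im)
for t in('pedal_pad','pedal_hinge'):
    print(t,[(round(d['conf'],2),np.round(d['location'],3)) for d in env.boxes_of('wrist',t)])
cp=wristcp(s)
ps=np.array([[.4975,-.172,.061]]); print(proj(cp,ps))
np.save('s1.npy',np.array([cp,s['position']],dtype=object),allow_pickle=True)
print(s['clock'],s['position'],s['ft_force'],s['opening'])
E
```

```text
pedal_pad [(0.86, array([ 0.533, -0.164,  0.047]))]
pedal_hinge [(0.93, array([ 0.541, -0.161,  0.041]))]
(array([323.92519667]), array([203.19957289]))
3.575 [ 0.49735051 -0.17272471  0.21993085] [ 0.17016394 -0.55185057 -0.33051318] 0.0006366580702464455
```

View pics/w1.png

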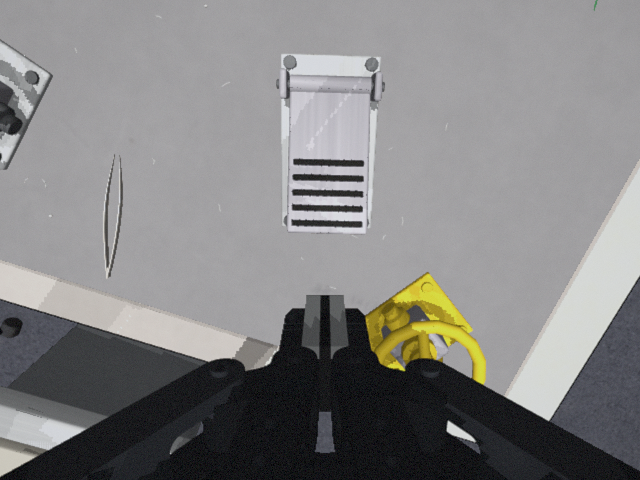

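The wrist view shows the pedal straight, with its free edge at (287..368,233), hinge pin at row 84 and my predicted press point at (324,203), about 3 px left of the pedal's middle. Now I refine this and press.

```bash
python3 - <<'E'
from h import *
cp=np.load('s1.npy',allow_pickle=True)[0]
f=(atz(cp,288,233,.067)+atz(cp,368,233,.067))/2; hg=atz(cp,331,84,.033)
print(f,hg,np.linalg.norm((f-hg)[:2]),np.arctan2(*(hg-f)[[1,0]]))
u=(hg-f)[:2]/np.linalg.norm((hg-f)[:2])
pad=f[:2]+u*.0218; print(pad,'from hinge',hg[:2]-u*.0898)
np.save('pad.npy',np.array([pad,u]))
E
```

```text
[ 0.4771718  -0.18269889  0.067     ] [ 0.58390021 -0.14700842  0.033     ] 0.11253783127080037 0.3227144232670104
[ 0.49784645 -0.1757852 ] from hinge [ 0.49873586 -0.17548777]
```

```bash
python3 - <<'E'
from h import *
pad,u=np.load('pad.npy')
env.line_to([*pad,.085],feed=.15)
f0=env.sense()['ft_force']
def at(tip):
    th=np.arcsin(np.clip((tip-.03)/.0999,-1,1)) if 0 else 0
    # keep with the plate's arc
    k=np.clip((.061-tip)/.026,0,1.2); return [*(pad-u*.0045*k),tip+.011]
for tip in (.062,.050,.042,.037,.035,.034,.033,.032,.031,.030,.029):
    env.line_to(at(tip),feed=.08)
    s=env.sense(); F=s['ft_force']-f0
    print(tip,round(s['position'][2]-.011,4),np.round(F,1),round(s['clock'],2))
    if F[2]>20: break
env.pause(.3); s=env.sense(); print(np.round(s['ft_force']-f0,1), s['position'][2]-.011)
env.grab_frame('scene'); im=env.grab_frame('wrist'); cv2.imwrite('pics/w2.png',im)
print(s['clock'])
E
```

```text
0.062 0.0619 [-0.8 -1.8 -0.7] 5.08
0.05 0.0496 [-1.   0.2 -0.9] 5.38
0.042 0.0417 [-0.5 -0.2 -1.6] 5.62
0.037 0.0368 [ 0.7 -0.5 -0.5] 5.88
0.035 0.035 [-0.9 -0.8 -0.9] 6.12
0.034 0.034 [-0.1 -0.8 -0.4] 6.38
0.033 0.033 [-1.5 -0.8 -1.6] 6.62
0.032 0.0319 [-1.3 -0.9 -1.7] 6.88
0.031 0.0309 [-0.1 -0.4 -1.9] 7.12
0.03 0.0299 [-0.6 -0.8 -0.4] 7.38
0.029 0.0289 [ 0.3 -0.8 -1.8] 7.62
[-0.7 -1.  -0.3] 0.029009298870232476
7.925
```

View pics/w2.png

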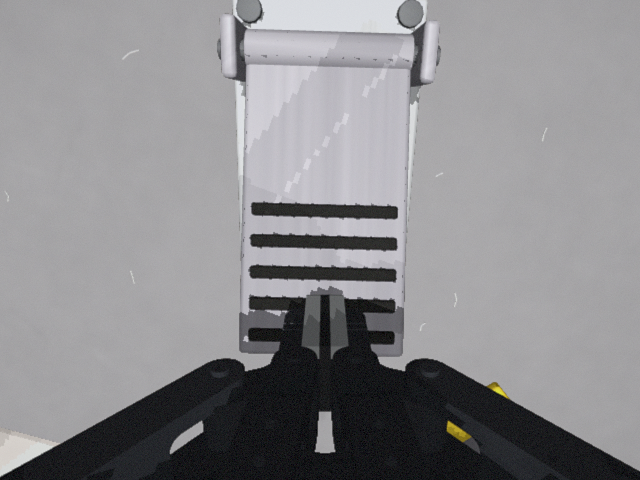

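```bash
python3 - <<'E'
from h import *
pad,u=np.load('pad.npy')
s=env.sense(); im=env.grab_frame('scene'); cv2.imwrite('pics/s3.png',cv2.resize(im[170:270,350:470],(720,600),interpolation=3))
print(s['ft_force'],s['torque'],s['joint_efforts'],s['position'],s['opening'])
cp=wristcp(s); sc=env.camera_params('scene')
hg=np.array([*(pad+u*.0898),.030]); w=np.array([-u[1],u[0]])
L=np.hypot(.0898,.031); a0=np.arctan2(.031,.0898)
for a in (0,.14,.28):
    r=L+.023; p=np.array([*(hg[:2]-u*r*np.cos(a0-a)),.03+r*np.sin(a0-a)])
    for sg in(1,-1):
        q=p+np.array([*(w*.032*sg),0]); print(a,np.round(q,3),np.round(proj(cp,q),0),np.round(proj(sc,q),1),'crop',np.round((np.array(proj(sc,q))-[350,170])*6))
E
```

```text
[0.14449785 0.40598815 0.29910832] [-0.02179814 -0.01738827 -0.07161022] [-1.66113889e-03 -5.09978378e+01 -1.71202540e+01 -6.07752986e-05
  5.46096708e-04  9.93383253e-06] [ 0.49273765 -0.17751507  0.04002268] 0.0036631568439074655
0 [ 0.467 -0.152  0.069] [240. 355.] [427.4 221. ] crop [464. 306.]
0 [ 0.487 -0.213  0.069] [408. 358.] [435.9 206.4] crop [515. 218.]
0.14 [ 0.463 -0.154  0.053] [248. 342.] [428.1 226. ] crop [469. 336.]
0.14 [ 0.483 -0.214  0.053] [400. 345.] [436.5 211.3] crop [519. 248.]
0.28 [ 0.461 -0.154  0.036] [254. 327.] [427.9 230.8] crop [468. 365.]
0.28 [ 0.481 -0.215  0.036] [393. 330.] [436.3 216.1] crop [518. 277.]
```

View pics/s3.png

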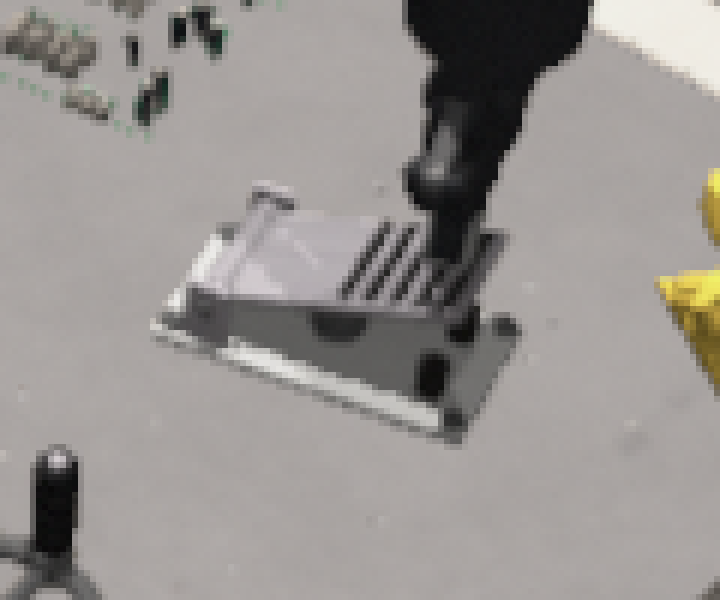

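```bash
python3 - <<'E'
from h import *
s=env.sense(); cp=wristcp(s); sc=env.camera_params('scene')
Rt=R.from_quat(s['tcp_rot'])
for z in(-.04,-.03,-.02,-.01,0,.011,.02):
    for y in(-.011,.011):
        p=s['position']+Rt.apply([0,y,z]); print(z,y,np.round(p,3),np.round(proj(cp,p)),np.round((np.array(proj(sc,p))-[350,170])*6))
E
```

```text
-0.04 -0.011 [ 0.503 -0.174  0.08 ] [325. 305.] [434. 222.]
-0.04 0.011 [ 0.482 -0.181  0.08 ] [325. 362.] [483. 237.]
-0.03 -0.011 [ 0.503 -0.174  0.07 ] [325. 293.] [431. 239.]
-0.03 0.011 [ 0.482 -0.181  0.07 ] [325. 346.] [479. 255.]
-0.02 -0.011 [ 0.503 -0.174  0.06 ] [325. 282.] [428. 256.]
-0.02 0.011 [ 0.482 -0.181  0.06 ] [325. 333.] [476. 272.]
-0.01 -0.011 [ 0.503 -0.174  0.05 ] [325. 272.] [425. 273.]
-0.01 0.011 [ 0.482 -0.181  0.05 ] [325. 320.] [473. 288.]
0 -0.011 [ 0.503 -0.174  0.04 ] [325. 263.] [422. 290.]
0 0.011 [ 0.482 -0.181  0.04 ] [325. 309.] [469. 305.]
0.011 -0.011 [ 0.503 -0.174  0.029] [325. 254.] [419. 308.]
0.011 0.011 [ 0.482 -0.181  0.029] [325. 299.] [466. 323.]
0.02 -0.011 [ 0.503 -0.174  0.02 ] [325. 248.] [416. 322.]
0.02 0.011 [ 0.482 -0.181  0.02 ] [325. 290.] [463. 338.]
```

The pedal hasn't moved: its free edge still matches the rest projection, at crop (464,306)/(515,218). The fingertips seem to end well short of the stated extent, so I measure them in free air.

```bash
python3 - <<'E'
from h import *
pad,u=np.load('pad.npy')
p=env.sense()['position']
env.line_to([*pad,.09],feed=.2)
s=env.sense(); cp=wristcp(s); sc=env.camera_params('scene'); tp=env.camera_params('top')
a=env.grab_frame('scene'); b=env.grab_frame('wrist')
ca=cv2.resize(a[150:250,370:470],(600,600),interpolation=3)
Rt=R.from_quat(s['tcp_rot']); b2=b[220:420,220:430].copy(); 
for z,c in((-.027,(0,0,255)),(0,(0,255,0)),(.011,(255,0,0))):
    for y in(-.011,.011):
        q=s['position']+Rt.apply([0,y,z]); v=(np.array(proj(sc,q))-[370,150])*6; cv2.circle(ca,tuple(v.astype(int)),4,c,-1)
        print(z,y,np.round(proj(cp,q)))
cv2.imwrite('pics/s4.png',ca); cv2.imwrite('pics/w4.png',b); print(s['position'],s['clock'])
E
```

```text
-0.027 -0.011 [325. 289.]
-0.027 0.011 [325. 342.]
0 -0.011 [325. 263.]
0 0.011 [325. 309.]
0.011 -0.011 [325. 254.]
0.011 0.011 [325. 299.]
[ 0.49840539 -0.17597002  0.09075608] 8.475
```

View pics/s4.png

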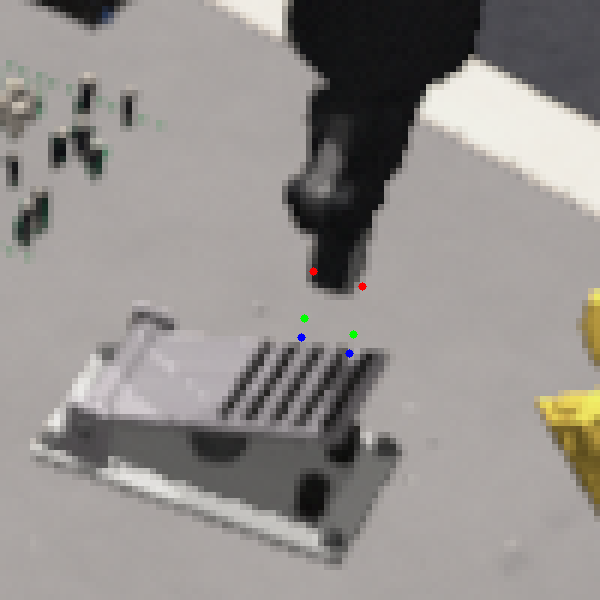

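View pics/w4.png

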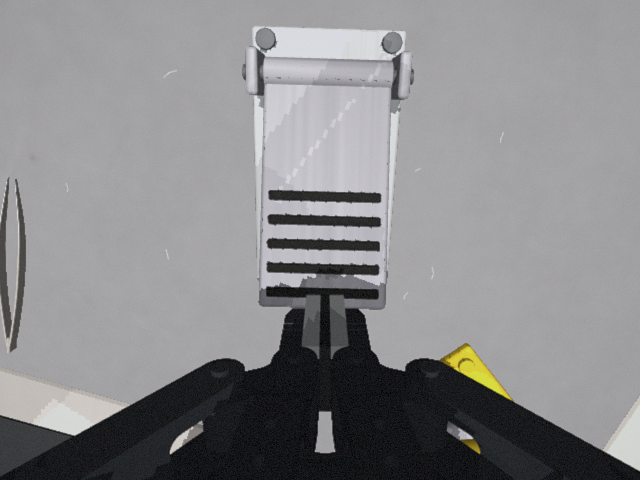

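Measured in free air, the closed fingertips end at the red marks in both views. That is about 27 mm *behind* the reported TCP, not 11 mm ahead as stated. I'll use the measured value, let the contact force calibrate it, and press again.

```bash
cat >> h.py <<'E'
TIP=-.027  # measured tip offset along tool z (stated +.011 is wrong)
E
python3 - <<'E'
from h import *
pad,u=np.load('pad.npy')
f0=env.sense()['ft_force']
def at(tip):
    k=np.clip((.061-tip)/.026,0,1.2); return [*(pad-u*.0045*k),tip+TIP]
for tip in (.062,.058,.054,.046,.040,.036,.034,.032,.030,.028,.026):
    env.line_to(at(tip),feed=.06)
    s=env.sense(); F=s['ft_force']-f0
    print(tip,round(s['position'][2]-TIP,4),np.round(F,1),round(s['clock'],2))
    if F[2]>19: break
env.pause(.3); s=env.sense(); print(np.round(s['ft_force']-f0,1), s['position'][2]-TIP)
im=env.grab_frame('wrist'); cv2.imwrite('pics/w5.png',im)
im=env.grab_frame('scene'); cv2.imwrite('pics/s5.png',cv2.resize(im[170:270,350:470],(720,600),interpolation=3))
print(s['clock'])
E
```

```text
0.062 0.0623 [ 0.4 -1.5  0.6] 9.64
0.058 0.0583 [ 1.1 -1.6  5.1] 9.89
0.054 0.0543 [ 1.5 -1.9  6.2] 10.14
0.046 0.0464 [-0.1 -3.3  7.9] 10.43
0.04 0.0406 [ 0.6 -2.2  9.3] 10.68
0.036 0.0368 [ 1.6 -1.3 10.7] 10.93
0.034 0.0349 [ 1.9 -0.9 10.7] 11.18
0.032 0.0336 [ 1.1 -0.5 17. ] 11.43
0.03 0.0332 [-3.1  4.3 36.9] 11.68
[-3.4  4.2 36.6] 0.03322312164447476
11.975
```

View pics/s5.png

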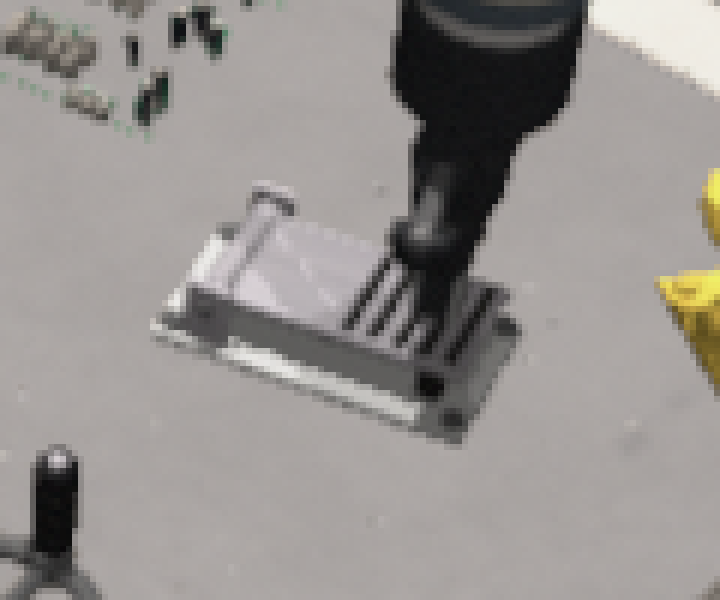

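The pedal is fully down: scene crop shows the plate flat on its buffer, and force rose sharply from 10.7 to 37 N at tip z ≈ 33 mm. Now I release it and go to the wheel.

```bash
python3 - <<'E'
from h import *
pad,u=np.load('pad.npy')
env.line_to([*pad,.055],feed=.15)
env.line_to([*pad,.16],feed=.25)
env.open()
im=env.grab_frame('scene'); cv2.imwrite('pics/s6.png',cv2.resize(im[170:270,350:470],(720,600),interpolation=3))
env.reach([.455,.11,.19],down(-1.2)); env.pause(.15)
s=env.sense(); im=env.grab_frame('wrist'); cv2.imwrite('pics/w6.png',im)
cp=wristcp(s); np.save('s6.npy',np.array([cp,0],dtype=object),allow_pickle=True)
for t in('handle_grip','wheel'): print(t,[(round(d['conf'],2),np.round(d['location'],3)) for d in env.boxes_of('wrist',t)])
print(np.round(s['ft_force'],1),s['position'],s['clock'])
for p in([.475,.13,.079],[.48,.089,.136],[.48,.089,.09]): print(p,np.round(proj(cp,np.array(p))))
E
```

```text
handle_grip []
wheel [(0.8, array([0.476, 0.135, 0.083]))]
[0.4 1.  0. ] [0.45540698 0.10897984 0.18983491] 15.2417
[0.475, 0.13, 0.079] [306. 182.]
[0.48, 0.089, 0.136] [375. 219.]
[0.48, 0.089, 0.09] [367. 201.]
```

View pics/w6.png

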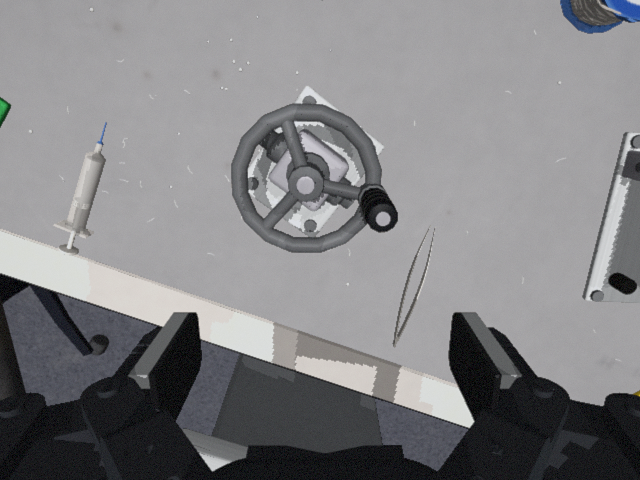

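View pics/s6.png

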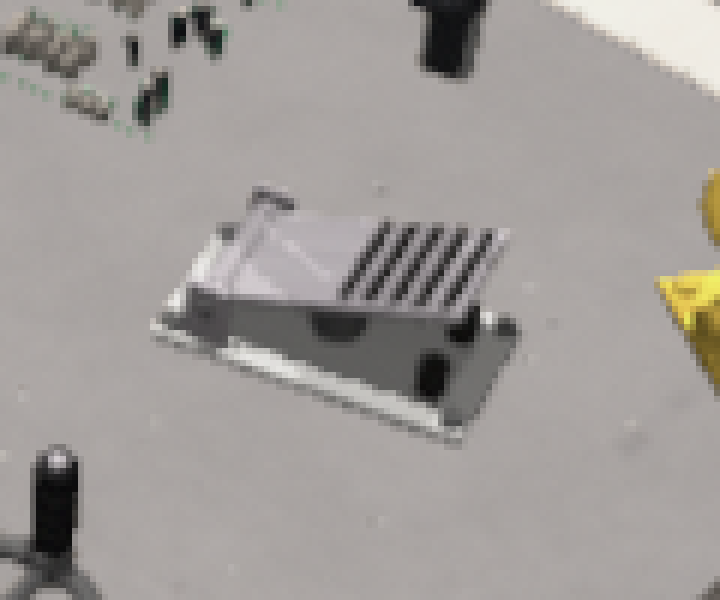

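The pedal is back up at rest. The wrist view shows the rim centred at (306,178), hub nut at (306,184) and handle top at (382,218). Now I compute the axis and handle positions.

```bash
python3 - <<'E'
from h import *
cp=np.load('s6.npy',allow_pickle=True)[0]
A=atz(cp,306.5,178,.079); N=atz(cp,306,184.5,.092); H=atz(cp,382,217.5,.136)
# rim ellipse fit via projected circle
print(A,N,H)
th=np.linspace(0,6.28,200)
c=(A+N)/2
q=proj(cp,np.c_[c[0]+.0505*np.cos(th),c[1]+.0505*np.sin(th),0*th+.079]); print('pred rim',q[0].min(),q[0].max(),q[1].min(),q[1].max())
for K in(A,N): d=(H-K)[:2]; print(np.linalg.norm(d),np.arctan2(d[1],d[0]))
E
```

```text
[0.47767587 0.13054019 0.079     ] [0.47593957 0.12968022 0.092     ] [0.48216865 0.08605152 0.136     ]
pred rim 230.2626165663184 382.9269789276463 99.47915026783491 251.37043449858277
0.04471495368707493 -1.4701506330179577
0.0440711336737856 -1.4289800912506947
```

```bash
python3 - <<'E'
from h import *
q=down(-1.2)
env.line_to([.4818,.0861,.16],feed=.25)
env.line_to([.4818,.0861,.071],feed=.15)
s0=env.sense(); print(np.round(s0['ft_force'],1))
env.close(45); env.pause(.15)
s=env.sense(); print(s['opening'],np.round(s['ft_force'],1),s['position'],s['clock'])
np.save('f0.npy',s0['ft_force'])
im=env.grab_frame('wrist'); a=env.grab_frame('scene')
cv2.imwrite('pics/g7.png',np.hstack([cv2.resize(im[150:420,180:450],(400,400)),cv2.resize(a[210:310,300:400],(400,400),interpolation=3)]))
E
```

```text
[ 1.   0.7 -0. ]
0.19966762559835993 [ 0.1 -3.7  5. ] [0.48219353 0.08570346 0.07139872] 17.25
```

View pics/g7.png

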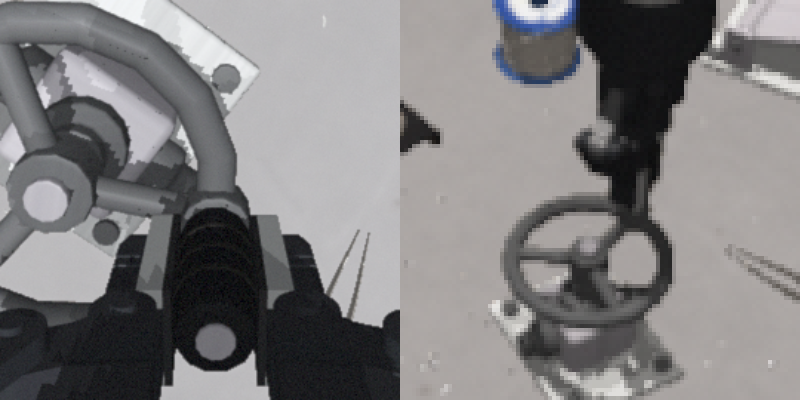

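Handle seated between the pads (opening 0.20 ≈ 17 mm). Turning clockwise.

```bash
cat >> h.py <<'E'
C=np.array([.4768,.1301]); RAD=.045; Z=.0714
f0=np.load('f0.npy')
def P(phi,C=C,r=RAD): return [C[0]+r*np.cos(phi),C[1]+r*np.sin(phi),Z]
def meas(phi,C=C):
    s=env.sense(); F=s['ft_force']-f0; p=s['position'][:2]-C
    a=np.arctan2(p[1],p[0]); a+=2*np.pi*np.round((phi-a)/(2*np.pi))
    er=p/np.linalg.norm(p); et=np.array([-er[1],er[0]])
    return dict(a=a,r=np.linalg.norm(p),Fr=F[:2]@er,Ft=F[:2]@et,Fz=F[2],t=s['clock'],F=F,p=s['position'].copy(),op=s['opening'])
def show(phi,m): print(f"{phi:.3f} a={m['a']:.4f} r={m['r']*1e3:.2f} Fr={m['Fr']:.1f} Ft={m['Ft']:.1f} Fz={m['Fz']:.1f} op={m['op']:.2f} t={m['t']:.2f}")
E
python3 - <<'E'
from h import *
p=env.sense()['position'][:2]-C; phi=np.arctan2(p[1],p[0]); print(phi)
for i in range(5):
    phi-=np.radians(15); env.line_to(P(phi),feed=.1); m=meas(phi); show(phi,m)
    if m['Ft']>15 or abs(m['Fr'])>25: break
np.save('phi.npy',phi)
E
```

```text
-1.4496763442749045
-1.711 a=-1.7256 r=45.16 Fr=2.8 Ft=-2.6 Fz=2.9 op=0.20 t=17.62
-1.973 a=-1.9884 r=45.43 Fr=5.1 Ft=-1.7 Fz=4.3 op=0.20 t=17.88
-2.235 a=-2.2532 r=45.69 Fr=7.4 Ft=-1.2 Fz=6.2 op=0.20 t=18.15
-2.497 a=-2.5151 r=45.93 Fr=6.3 Ft=-1.3 Fz=7.5 op=0.19 t=18.42
-2.759 a=-2.7752 r=46.16 Fr=6.7 Ft=-1.7 Fz=7.8 op=0.20 t=18.68
```

```bash
python3 - <<'E'
from h import *
phi=float(np.load('phi.npy')); c=C+np.array([-.0010,-.0003]); log=[]
p=env.sense()['position'][:2]-c; phi=np.arctan2(p[1],p[0])
for i in range(44):
    phi-=np.radians(5); env.line_to(P(phi,c),feed=.1); m=meas(phi,c); log.append([phi,m['a'],m['r'],m['Fr'],m['Ft'],m['Fz'],*m['p'],*m['F']])
    er=np.array([np.cos(phi),np.sin(phi)]); c=c+er*np.clip(m['Fr'],-10,10)*2e-5
    if i%4==0 or m['Ft']>4: show(phi,m)
    if m['Ft']>8 or abs(m['Fr'])>25 : break
show(phi,m); print(c)
np.save('log1.npy',log); np.save('st.npy',[phi,*c])
E
```

```text
-2.861 a=-2.8695 r=45.10 Fr=3.7 Ft=-0.5 Fz=4.5 op=0.20 t=18.93
-3.210 a=-3.2170 r=44.90 Fr=3.0 Ft=-1.2 Fz=3.6 op=0.19 t=19.93
-3.472 a=-3.4338 r=44.98 Fr=-2.5 Ft=13.0 Fz=6.8 op=0.20 t=20.68
-3.472 a=-3.4338 r=44.98 Fr=-2.5 Ft=13.0 Fz=6.8 op=0.20 t=20.68
[0.47539565 0.12976247]
```

```bash
python3 - <<'E'
from h import *
phi,cx,cy=np.load('st.npy'); c=np.array([cx,cy]); L=np.load('log1.npy')
for l in L[-4:]: print(np.round(l[:6],4))
seq=[-3.33]+list(np.arange(-3.36,-3.60,-.02))
for ph in seq:
    env.line_to(P(ph,c),feed=.1); env.pause(.05); m=meas(ph,c); show(ph,m)
    if m['Ft']>19: break
np.save('st.npy',[ph,*c])
E
```

```text
[-3.2098 -3.217   0.0449  2.9823 -1.1735  3.6229]
[-3.2971 -3.3054  0.0449  2.3749 -0.6912  2.7278]
[-3.3843 -3.3932  0.0449  2.6396  0.5022  2.7052]
[-3.4716 -3.4338  0.045  -2.509  12.9915  6.8123]
-3.330 a=-3.3300 r=44.85 Fr=1.9 Ft=2.7 Fz=2.3 op=0.20 t=20.98
-3.360 a=-3.3674 r=44.89 Fr=1.5 Ft=0.7 Fz=4.1 op=0.20 t=21.28
-3.380 a=-3.3852 r=44.90 Fr=1.9 Ft=-0.0 Fz=2.8 op=0.20 t=21.58
-3.400 a=-3.4018 r=44.92 Fr=0.7 Ft=0.5 Fz=2.2 op=0.20 t=21.88
-3.420 a=-3.4208 r=44.93 Fr=0.4 Ft=0.9 Fz=3.7 op=0.20 t=22.18
-3.440 a=-3.4297 r=44.99 Fr=-0.3 Ft=5.8 Fz=4.4 op=0.20 t=22.48
-3.460 a=-3.4326 r=45.04 Fr=-2.4 Ft=10.9 Fz=6.5 op=0.20 t=22.78
-3.480 a=-3.4349 r=45.11 Fr=-4.0 Ft=15.7 Fz=6.8 op=0.20 t=23.08
-3.500 a=-3.4362 r=45.20 Fr=-5.7 Ft=20.5 Fz=10.7 op=0.20 t=23.38
```

Stop found: onset of force at a0 ≈ -3.427 (travel ≈ 2.0 rad, in the stated range), loaded to 20 N. Backing off two turns.

```bash
python3 - <<'E'
from h import *
ph,cx,cy=np.load('st.npy'); c=np.array([cx,cy]); c0=c.copy(); a0=-3.427; log=[]
for i in range(0,48):
    ph=a0+np.radians(15)*i
    if i==0: continue
    env.line_to(P(ph,c,.045),feed=.1); m=meas(ph,c0); log.append([ph,m['a'],m['r'],m['Fr'],m['Ft'],*m['p']])
    er=np.array([np.cos(ph),np.sin(ph)]); c=c+er*np.clip(m['Fr'],-10,10)*2e-5
    if i%6==0: show(ph,m)
    if abs(m['Ft'])>15 or abs(m['Fr'])>25 or m['op']<.15: print('stop');show(ph,m);break
show(ph,m); print(c)
np.save('log2.npy',log); np.save('st2.npy',[ph,*c])
X=np.array(log)[:,5:7]; A=np.c_[2*X,np.ones(len(X))]; sol=np.linalg.lstsq(A,(X**2).sum(1),rcond=None)[0]; print('fit',sol[:2],np.sqrt(sol[2]+sol[:2]@sol[:2]))
E
```

```text
-1.856 a=-1.8557 r=44.70 Fr=-2.7 Ft=0.2 Fz=3.1 op=0.20 t=25.02
-0.285 a=-0.2792 r=45.05 Fr=1.5 Ft=0.8 Fz=3.8 op=0.20 t=26.62
1.285 a=1.3003 r=45.27 Fr=3.6 Ft=1.5 Fz=4.8 op=0.20 t=28.22
2.856 a=2.8674 r=45.01 Fr=-1.1 Ft=2.8 Fz=5.2 op=0.20 t=29.82
4.427 a=4.4257 r=44.60 Fr=3.2 Ft=0.0 Fz=7.5 op=0.20 t=31.42
5.998 a=6.0048 r=45.09 Fr=2.3 Ft=-0.6 Fz=5.6 op=0.20 t=33.02
7.569 a=7.5933 r=45.32 Fr=1.9 Ft=2.0 Fz=6.9 op=0.20 t=34.62
8.878 a=8.8965 r=45.13 Fr=-1.8 Ft=2.2 Fz=6.0 op=0.20 t=35.95
[0.47603825 0.12990296]
fit [0.47551612 0.13008911] 0.04500403106265597
```

```bash
python3 - <<'E'
from h import *
_,cx,cy=np.load('st.npy'); c0=np.array([cx,cy]); T=-3.427+4*np.pi
tgt=T
for k in range(3):
    env.line_to(P(tgt,c0,.045),feed=.06); env.pause(.2); m=meas(T,c0); show(tgt,m)
    e=T-m['a']
    if abs(e)<.003: break
    tgt+=e
im=env.grab_frame('wrist'); a=env.grab_frame('scene')
cv2.imwrite('pics/g8.png',np.hstack([cv2.resize(im[150:420,180:450],(400,400)),cv2.resize(a[210:310,300:400],(400,400),interpolation=3)])); cv2.imwrite('pics/w8.png',im);cv2.imwrite('pics/s8.png',a)
s=env.sense();print(T,m['p'],c0); print(np.round(s['joint_velocities'],4))
np.save('s8.npy',np.array([wristcp(s),0],dtype=object),allow_pickle=True)
E
```

```text
9.139 a=9.1462 r=45.03 Fr=-2.7 Ft=2.9 Fz=4.1 op=0.20 t=36.50
9.133 a=9.1320 r=45.04 Fr=-3.4 Ft=2.9 Fz=4.0 op=0.20 t=36.95
9.140 a=9.1378 r=45.02 Fr=-2.7 Ft=0.7 Fz=4.1 op=0.20 t=37.40
9.139370614359173 [0.43221546 0.14250787 0.07139185] [0.47539565 0.12976247]
[ 0.0006  0.0002 -0.0003  0.0006 -0.0007  0.0006]
```

View pics/g8.png

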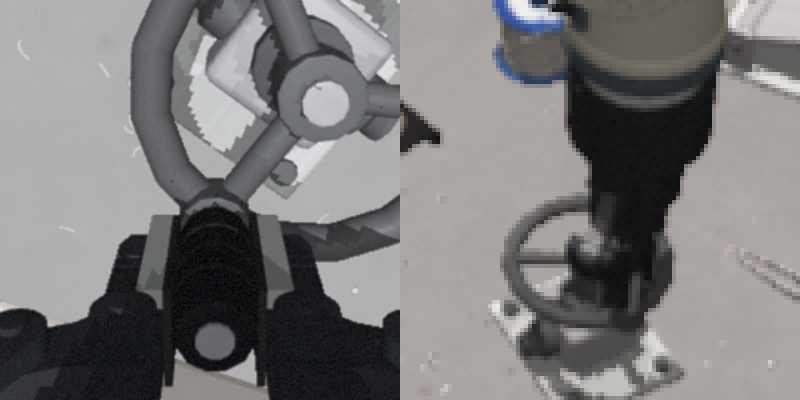

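View pics/s8.png

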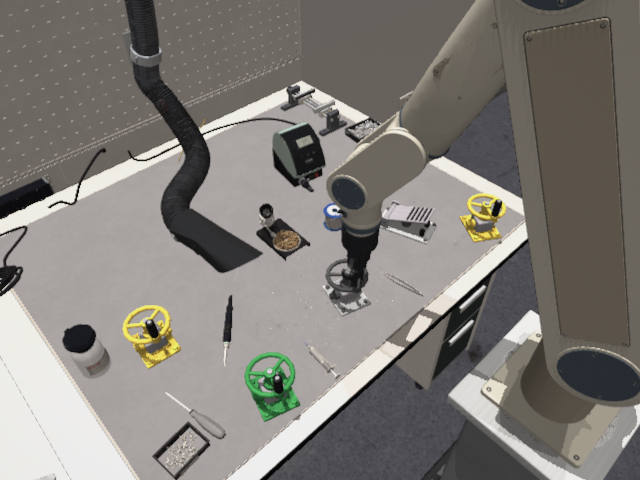

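The handle sits in the pads exactly as when first grasped (crop (215,343) both times). Wheel angle error is about 0.002 rad, and the bystanders and look-alikes are where they were. Handing in.

```bash
python3 - <<'E'
from h import *
print(env.job_done())
E
```

```text
the job is handed in; nothing more can be done
None
```

The job is handed in at about 37 s of the 67 s allowed. No verdict was reported.

- **Pedal:** I pressed it to its stop. The force rose to 10.7 N as it neared the stop, then climbed steeply on the buffer to about 37 N. The scene camera showed it flat, and after release it was back up.
- **Wheel:** I picked the dark steel wheel, not the green or yellow ones. I turned it clockwise about 2.0 rad until the stop loaded up to 20 N. Then I backed it off two full turns from where the stop force began, ending within about 0.002 rad by the arm's position. The zero itself is known to about 0.005 rad.
- **Final state:** The handle is still gripped at 45 N, with about 1 N of push along its turning direction, and the joints are still. In the last scene picture the loose things in view were where they started. The circuit board was hidden by the arm, so I did not check it then.
- **A stated figure that disagreed:** The closed fingertips lie about 27 mm behind the reported TCP, not 11 mm ahead of it. My first press therefore stopped short and left the pedal unmoved. I measured the tips in the pictures, and contact with the pedal confirmed the figure, which I used for both the pedal and the handle.
- **Force margin on the pedal:** The last press step rose higher than I meant (my cut-off was 19 N). It was on the fingertips only.

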